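# Axle through the tape-roll holder

## Task

Fit the axle in the tape holder: pick up the short solid round steel bar that lies in front of the holder and slide it endways through the near cheek, the roll of tape and the far cheek. Let go when it lies in both holes, level and sticking out about equally on both sides, with the roll still standing in its slot.

Things in the scene. Friction and masses are not known exactly. Their poses are not given: they have to be found in the camera images.
- axle_center (a point): Centre of the axle: a plain solid bright steel round bar, 22 mm diameter, 160 mm long, both ends alike, about 0.25 kg, loose, lying on the bench in front of the holder (centre 11 mm above the bench). x = along the bar; it can roll, so y and z point anywhere across it. The longer, darker pipe at the left of the bench is not it.
- holder_axle (a point): Middle of the tape holder's hole line, 60 mm above the bench, half-way between the cheeks. x = along the hole line, level, from the near cheek to the far one, away from the robot; z up. Each cheek has a round 44 mm hole on this line; the cheeks' outer faces are at x = -24 and +24 mm. The 22 mm bar lying on the bottoms of the holes has its centre line 11 mm below this point.
- roll_center (a point): Centre of the roll of masking tape, 100 mm outside diameter, 25 mm wide, open bore of about 60 mm, loose, 0.12 kg, standing on edge in the slot between the cheeks, on the base between two low rubber chocks, its bore in line with the holes. z axis = axis of the roll (along the hole line).
- roll_holder: The tape holder, dark steel, screwed to the bench; origin at the centre of its underside, axes as at the hole line. Base 64 x 94 x 10 mm (x, y, z) carrying two upright cheeks, each 8 mm thick, 80 mm wide, top 100 mm above the bench, inner faces 32 mm apart, one behind the other as the robot sees them.

How it is judged (in metres and radians):
At the end, for the whole second after the job is handed in: Bar at rest through both holes and the roll: its centre within 25 mm of the middle along the hole line, 18 mm sideways, between 20 mm below and 5 mm above the line, axis within 17 degrees of it; roll centre within 20 mm of the middle, its axis within 17 degrees of the line (x of axle_center in the frame of holder_axle between -0.025 and 0.025 m and y of axle_center in the frame of holder_axle between -0.018 and 0.018 m and z of axle_center in the frame of holder_axle between -0.02 and 0.005 m and angle between the x axis of axle_center and the x axis of holder_axle, either way round below 0.3 rad and distance between roll_center and holder_axle below 0.02 m and angle between the z axis of roll_center and the x axis of holder_axle, either way round below 0.3 rad and linear speed of axle below 0.03 m/s); the robot touches nothing.
It also fails if it takes over 45 s, if anything falls off the work surface, if the arm or the gripper's body presses on something with over 40 N, if the wrist force passes 120 N, or if a joint passes its speed limit or range.

## Robot

A 6-joint arm with a two-finger parallel gripper is mounted at the origin on a cart in front of the work surface, level with it; the furniture and walls round the work are solid. World frame = base frame: x ahead of the robot, y to its left, z up, the work surface at z = 0. Lengths are in m, angles in degrees, forces in N, time in s.
With the tool pointing down it reaches from about 0.375 to 0.75 m from the base axis. Payload 9 kg.
Tool frame: the origin (TCP) lies where the fingers leave the gripper's body, on its centre line; the fingertips stand 73 mm ahead of it and the grasp point (between the pads) lies 54 mm ahead of it (robot.tip_reach is the distance from the TCP to the fingertips, in m); z points along the fingers, y is the direction in which the jaws open and shut (so a half turn about z gives the same grasp; the last joint's range is limited). The gripper opens to 85 mm and grips with 20 to 120 N. Pads are 22 mm wide; open, the fingers measure 114 mm over their backs; the gripper's body (76 mm by 85 mm) begins 54 mm behind the grasp point. The pads swing forward as they close: fully open they stand 13 mm farther back than shut.
Start: joints at [-79.91, 5.964, 5.575, 89.605, 0, 77.527], TCP at [0.23, -0.554, 0.304] pointing down, gripper open.
Joint ranges: [-171.21, 171.21], [-48.23, 106.86], [-62.78, 66.21], [-105.2, 120.99], [-86.42, 89.51], [-180, 180]. Speed limits (degrees/s): [127.2, 127.2, 147.25, 180, 180, 180].

## Interface

Orientations are given as [roll, pitch, yaw] about the fixed x, y, z axes, in that order (R = Rz(yaw) Ry(pitch) Rx(roll)).
In Python, from plant import robot gives the robot as it stands. Calls block until the motion is done:
- robot.move_pose(position, orientation): joint-space move of the TCP to a pose.
- robot.line_to(position, vel=0.15, rotation=None, guard=None): straight line of the TCP; rotation=None keeps the orientation; vel is the mean speed in m/s. With guard (N) it stops when the force on the tool has changed by that much, and returns True; else False.
- robot.goto_joints(angles): joint-space move.
- robot.set_gripper(opening): finger opening in m; the grip force is fixed at half the most; returns when the fingers have stopped.
- robot.pause(seconds).
- robot.ik(position, orientation): joint angles nearest the present ones, or None.
- robot.observe(): the state.
- robot.grab_frame(name): name is "scene" or "top" or "wrist"; returns the picture (480x640x3 uint8, blue, green, red); there is no depth.
- robot.get_calibration(name): a dict with "vertical_fov" (degrees; the focal length in pixels is half the picture's height over the tangent of half this angle, whatever the lens; pixels are square), "cx", "cy" (the principal point, pixels), "rvec" (rotation vector, rad) and "tvec" (3), from world to camera coordinates, as OpenCV has them. Camera axes: x right, y down, z forward; pixel columns grow to the right and rows downward; lengths in m; the calibration is good to about 2 mm. A picture is of the moment at which its call begins: read the wrist's pose just before it. get_calibration takes no time and is no camera call; for the wrist camera it gives the pose at the moment of the call.
A pose or a line that the arm cannot do raises robot.IKError and nothing moves.
- robot.job_done(): hands the job in, once; it reports no verdict.
The state is a dict: "time": time; "q": joint angles; "qvel": joint speeds; "joint_torque": joint torques, N m; "tool_pos": TCP position; "tcp_rot": TCP orientation; "ft_force": force on the tool from outside, world axes, zero at the start; "torque": the same for the moment, N m; "gripper_width": finger opening in m.
Only numpy, scipy, OpenCV 4.12 (cv2) and the standard library are available. Lean on these libraries where they do the work, as an engineer would, in place of code of your own. Each camera call takes 0.05 s, during which the arm holds its last target. There are 200 camera calls.

## Working session

There is one attempt and no reset: what is moved stays moved. The work goes in short steps, each a Python script; the robot and the scene stay as the last script left them, time stands still between calls to the robot, and variables do not carry over. Pictures are saved under pics/ and viewed, about 8 in all and at most 12, crops included, and the job is handed in when it is done.

```bash
mkdir -p pics
cat > h.py <<'E'
import numpy as np, cv2
from plant import robot
def cam(n):
    c=robot.get_calibration(n); f=240/np.tan(np.radians(c["vertical_fov"]/2))
    R=cv2.Rodrigues(np.array(c["rvec"],float))[0]; t=np.array(c["tvec"],float).ravel()
    return f,c["cx"],c["cy"],R,t
def ray(C,u,v):
    f,cx,cy,R,t=C; d=R.T@np.array([(u-cx)/f,(v-cy)/f,1]); return -R.T@t,d
def onz(C,u,v,z):
    o,d=ray(C,u,v); return o+d*(z-o[2])/d[2]
def proj(C,p):
    f,cx,cy,R,t=C; q=R@np.array(p)+t; return np.array([f*q[0]/q[2]+cx,f*q[1]/q[2]+cy])
E
python3 - <<'E'
from h import *
for n in("scene","top"):
    cv2.imwrite(f"pics/{n}0.png",robot.grab_frame(n)); C=cam(n); print(n,C[0],C[1:3],(-C[3].T@C[4]).round(3),C[3][2].round(2), robot.get_calibration(n))
print(robot.observe())
E
```

```text
scene 489.0507368304024 (323.8648872570459, 249.16775273564485) [ 0.087 -0.845  0.619] [ 0.39  0.65 -0.66] {'vertical_fov': 52.278679889992716, 'cx': 323.8648872570459, 'cy': 249.16775273564485, 'rvec': array([ 2.23017376, -0.58405161,  0.29497832]), 'tvec': array([-0.51054042,  0.00588614,  0.9187714 ])}
top 602.2149287381118 (319.09283211718775, 248.4035327084112) [ 0.362 -0.302  0.929] [ 0.06 -0.02 -1.  ] {'vertical_fov': 43.45741274286702, 'cx': 319.09283211718775, 'cy': 248.4035327084112, 'rvec': array([ 2.22869228, -2.17289766,  0.09669233]), 'tvec': array([-0.33442577,  0.41205256,  0.89622262])}
{'time': 0.1, 'q': array([-7.99090103e+01,  5.99521851e+00,  5.53365854e+00,  8.96049009e+01,
        1.39036182e-03,  7.75264677e+01]), 'qvel': array([ 0.03176887, -0.05518233,  0.12953477,  0.04141819, -0.09973793,
        0.00338399]), 'joint_torque': array([ 5.99762541e-03, -5.58210719e+01,  5.04717779e+01,  1.31613883e-02,
       -2.37178201e-04, -1.69202184e-05]), 'tool_pos': array([ 0.2302097 , -0.55386039,  0.30322041]), 'tcp_rot': array([-1.79935408e+02, -1.57123361e-02,  2.25645123e+01]), 'ft_force': array([-0.09182643,  0.01731576, -0.42142106]), 'torque': array([-0.03337809,  0.01686038, -0.00291018]), 'gripper_width': 0.08512124177627405}
```

View pics/scene0.png

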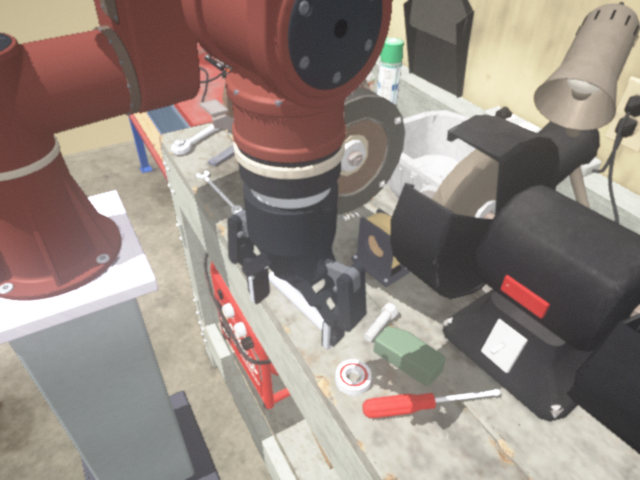

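View pics/top0.png

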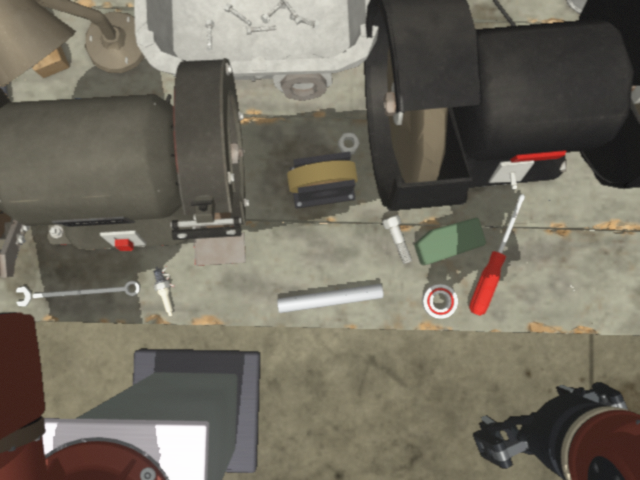

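Bar in the top picture runs from (278,303) to (383,289). The holder with the roll is at about (322,180), slightly turned, between two grinders. Next I'll measure both.

Run:
```python
from h import *
im=cv2.imread("pics/top0.png"); C=cam("top")
g=im.min(axis=2); m=np.zeros(g.shape,np.uint8); m[270:320,262:400]=(g[270:320,262:400]>165)*255
m=cv2.morphologyEx(m,cv2.MORPH_OPEN,np.ones((3,3)))
c=max(cv2.findContours(m,0,2)[0],key=cv2.contourArea); r=cv2.minAreaRect(c); print(r)
b=cv2.boxPoints(r); w=np.array([onz(C,*p,.011)[:2] for p in b]); print(w.round(4), w.mean(0))
# tape
hsv=cv2.cvtColor(im,cv2.COLOR_BGR2HSV); s=np.zeros(g.shape,np.uint8)
s[145:210,280:365]=cv2.inRange(hsv,(15,90,60),(30,255,255))[145:210,280:365]
c=max(cv2.findContours(s,0,2)[0],key=cv2.contourArea); r=cv2.minAreaRect(c); print("tape",r)
b=cv2.boxPoints(r); w=np.array([onz(C,*p,.105)[:2] for p in b]); print(w.round(4), w.mean(0))
crop=cv2.resize(im[130:320,230:400],None,fx=3.1,fy=3.1,interpolation=cv2.INTER_CUBIC); cv2.imwrite("pics/crop.png",crop)
```

```text
((330.0770263671875, 299.5583190917969), (11.511702537536621, 106.91878509521484), 82.14668273925781)
[[ 0.339  -0.2612]
 [ 0.365  -0.4218]
 [ 0.3478 -0.4245]
 [ 0.3218 -0.264 ]] [ 0.34340197 -0.34286448]
tape ((321.1383972167969, 174.1203155517578), (24.996334075927734, 68.81229400634766), 78.87081146240234)
[[ 0.524  -0.272 ]
 [ 0.5454 -0.3649]
 [ 0.5113 -0.3723]
 [ 0.4901 -0.2796]] [ 0.51772113 -0.32218607]
```

View pics/crop.png

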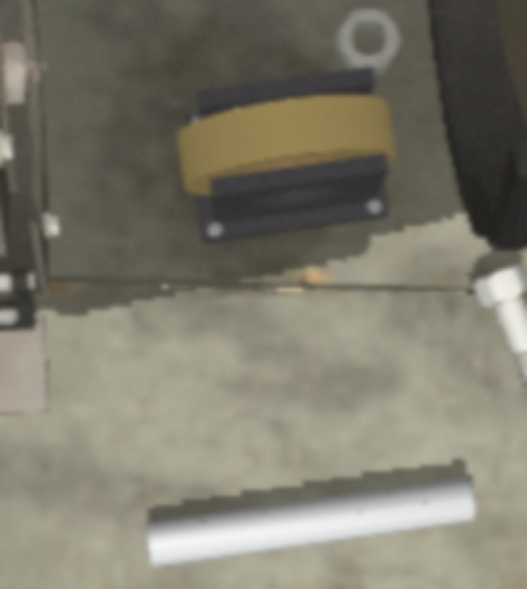

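Run:
```python
from h import *
C=cam("top")
def P(x,y,z): return onz(C,230+x/3.1,130+y/3.1,z)[:2]
for n,a,b,z,off in(("bolts",(214,230),(374,206),.012,None),("basefront",(205,240),(387,215),.008,.032),("farcheek",(201,93),(373,70),.1,-.024),("nearinner",(212,182),(385,157),.1,.016)):
    a=P(*a,z);b=P(*b,z);d=b-a;L=np.hypot(*d);d/=L;ax=np.array([-d[1],d[0]]);  # a left(+y), b right(-y)
    print(n,L.round(4),"yaw",np.degrees(np.arctan2(ax[1],ax[0])).round(1),a.round(4),b.round(4),"centre",((a+b)/2+(ax*off if off else 0)).round(4))
o=robot.observe()
print(robot.tip_reach)
for p in([.345,-.343,.076],[.345,-.343,.2],[.335,-.30,.076],[.375,-.35,.11],[.46,-.34,.11]):
  for yaw in(9,99,-81,189): 
    q=robot.ik(p,[180,0,yaw]); print(p,yaw,None if q is None else np.round(q,0))
```

```text
bolts 0.0801 yaw 10.2 [ 0.4877 -0.2916] [ 0.5019 -0.3705] centre [ 0.4948 -0.3311]
basefront 0.0914 yaw 9.5 [ 0.4832 -0.2872] [ 0.4982 -0.3774] centre [ 0.5223 -0.327 ]
farcheek 0.0781 yaw 9.4 [ 0.5374 -0.2852] [ 0.5501 -0.3622] centre [ 0.5201 -0.3276]
nearinner 0.0784 yaw 9.9 [ 0.4973 -0.2912] [ 0.5108 -0.3684] centre [ 0.5198 -0.327 ]
0.0726
[0.345, -0.343, 0.076] 9 [-60.  -9. -33.  66.   0. 111.]
[0.345, -0.343, 0.076] 99 [-60.  -9. -33.  66.   0.  21.]
[0.345, -0.343, 0.076] -81 [ -60.   -9.  -33.   66.    0. -159.]
[0.345, -0.343, 0.076] 189 [-60.  -9. -33.  66.   0. -69.]
[0.345, -0.343, 0.2] 9 [-60. -14. -24.  80.   0. 111.]
[0.345, -0.343, 0.2] 99 [-60. -14. -24.  80.   0.  21.]
[0.345, -0.343, 0.2] -81 [ -60.  -14.  -24.   80.    0. -159.]
[0.345, -0.343, 0.2] 189 [-60. -14. -24.  80.   0. -69.]
[0.335, -0.3, 0.076] 9 [-59. -16. -39.  67.   0. 112.]
[0.335, -0.3, 0.076] 99 [-59. -16. -39.  67.   0.  22.]
[0.335, -0.3, 0.076] -81 [ -59.  -16.  -39.   67.    0. -158.]
[0.335, -0.3, 0.076] 189 [-59. -16. -39.  67.   0. -68.]
[0.375, -0.35, 0.11] 9 [-58.  -6. -27.  69.   0. 113.]
[0.375, -0.35, 0.11] 99 [-58.  -6. -27.  69.   0.  23.]
[0.375, -0.35, 0.11] -81 [ -58.   -6.  -27.   69.    0. -157.]
[0.375, -0.35, 0.11] 189 [-58.  -6. -27.  69.   0. -67.]
[0.46, -0.34, 0.11] 9 [-50.   4. -16.  69.   0. 121.]
[0.46, -0.34, 0.11] 99 [-50.   4. -16.  69.   0.  31.]
[0.46, -0.34, 0.11] -81 [ -50.    4.  -16.   69.    0. -149.]
[0.46, -0.34, 0.11] 189 [-50.   4. -16.  69.   0. -59.]
```

The four holder features agree on centre (0.520,-0.327) and yaw about 9.7°. Now I'll move over the bar's right end and check from near.

Run:
```python
from h import *
robot.set_gripper(.06)
robot.move_pose([.3554,-.404,.2],[180,0,99.2])
C=cam("wrist"); im=robot.grab_frame("wrist"); cv2.imwrite("pics/w1.png",im); np.save("w1.npy",np.r_[C[0],C[1],C[2],C[3].ravel(),C[4]])
print((-C[3].T@C[4]).round(3),C[3].round(2)); c=np.array([.3455,-.343]);d=np.array([-.16,.987])*.08
for p in(c+d,c-d): print(proj(C,[*p,.011]))
T=robot.grab_frame("top");cv2.imwrite("pics/t1.png",T)
print(robot.observe()["time"])
# tilt ik check
from scipy.spatial.transform import Rotation as Ro
for a in(0,15,25,35):
  for yaw,p in((99.2,[.3554,-.404,.011]),(9.7,[.342,-.357,.055]),(9.7,[.459,-.3375,.055])):
    R=Ro.from_euler("xyz",[180,-a,yaw],degrees=True); z=R.as_matrix()[:,2]
    q=robot.ik(list(np.array(p)-.064*z),[180,-a,yaw]); print(a,yaw,z.round(2),None if q is None else np.round(q))
```

```text
[ 0.343 -0.327  0.271] [[ 0.99  0.16  0.  ]
 [ 0.15 -0.94  0.3 ]
 [ 0.05 -0.3  -0.95]]
[317.99163635   1.70378316]
[318.69131231 262.39383014]
1.55
0 99.2 [ 0.  0. -1.] [-63.   1. -24.  65.   0.  18.]
0 9.7 [ 0. -0. -1.] [-61. -10. -29.  71.   0. 109.]
0 9.7 [ 0. -0. -1.] [-49.   4. -16.  70.   0. 121.]
15 99.2 [-0.04  0.26 -0.97] [-65.  18.  -6.  80.   4.  15.]
15 9.7 [ 0.26  0.04 -0.97] [-71. -18. -37.  68.  15. 100.]
15 9.7 [ 0.26  0.04 -0.97] [-57.  -7. -28.  63.  14. 114.]
25 99.2 [-0.07  0.42 -0.91] [-66.  30.   6.  90.   6.  13.]
25 9.7 [ 0.42  0.07 -0.91] [-77. -20. -41.  68.  25.  93.]
25 9.7 [ 0.42  0.07 -0.91] [-62. -12. -35.  59.  24. 110.]
35 99.2 [-0.09  0.57 -0.82] [-67.  43.  20. 101.   8.  11.]
35 9.7 [ 0.57  0.1  -0.82] [-83. -20. -43.  69.  35.  86.]
35 9.7 [ 0.57  0.1  -0.82] [-67. -16. -40.  57.  34. 106.]
```

View pics/w1.png

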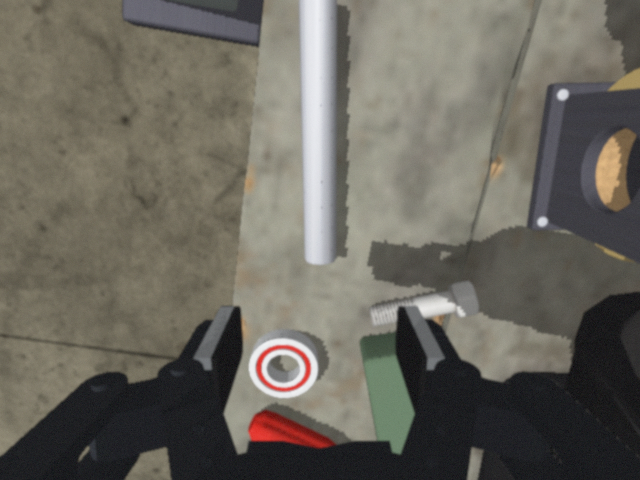

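The bar's near end is at (320,263), against a predicted (318.7,262.4), so the bar pose is good. The base bolts are at (562,95) and (543,221), and the guard of the right grinder is at (580,320). I'll check those numbers, then pick with a 15° lean.

```bash
cat >> h.py <<'E'
from scipy.spatial.transform import Rotation as Ro
H=np.array([.5205,-.327,.060]); YAW=9.7; h=np.array([np.cos(np.radians(YAW)),np.sin(np.radians(YAW)),0])
def tcp(p,a,yaw,reach=.062):
    "TCP position and orientation putting the point reach ahead of it at p, leaning back by a"
    o=[180,-a,yaw]; return list(np.array(p)-reach*Ro.from_euler("xyz",o,degrees=True).as_matrix()[:,2]),o
E
python3 - <<'E'
from h import *
a=np.load("w1.npy"); W=(a[0],a[1],a[2],a[3:12].reshape(3,3),a[12:]); T=cam("top")
b=[onz(W,*p,.012) for p in((562,95),(543,221))]; print("bolts",np.round(b,4))
d=b[1]-b[0]; print("yaw",np.degrees(np.arctan2(d[0],-d[1])))
for p in((572,330),(590,305),(615,293)):
    for z in(.05,.1,.15): q=onz(W,*p,z); print(p,z,q.round(3),proj(T,q).round(0))
# pick
g=[.3552,-.4035,.013]
P,o=tcp(g,15,99.2,.062); print(P)
up=list(np.array(P)+[0,0,.08])
robot.move_pose(up,o)
print(robot.line_to(P,vel=.08,guard=8), robot.observe()["ft_force"].round(1))
robot.set_gripper(0.0)
s=robot.observe();print(s["gripper_width"],s["tool_pos"],s["ft_force"].round(1),s["time"])
E
```

```text
bolts [[ 0.4882 -0.2903  0.012 ]
 [ 0.5027 -0.3685  0.012 ]]
yaw 10.505484688967993
(572, 330) 0.05 [ 0.52  -0.427  0.05 ] [391. 181.]
(572, 330) 0.1 [ 0.48  -0.405  0.1  ] [380. 203.]
(572, 330) 0.15 [ 0.44  -0.382  0.15 ] [367. 228.]
(590, 305) 0.05 [ 0.525 -0.409  0.05 ] [379. 178.]
(590, 305) 0.1 [ 0.484 -0.39   0.1  ] [370. 200.]
(590, 305) 0.15 [ 0.443 -0.372  0.15 ] [359. 226.]
(615, 293) 0.05 [ 0.537 -0.399  0.05 ] [372. 169.]
(615, 293) 0.1 [ 0.493 -0.383  0.1  ] [364. 193.]
(615, 293) 0.15 [ 0.449 -0.366  0.15 ] [355. 221.]
[np.float64(0.35776557837235196), np.float64(-0.4193403592617601), np.float64(0.07288740122992222)]
False [ 0.1  0.2 -0.9]
0.019728032107692337 [ 0.35787954 -0.41963935  0.07345071] [-0.1  0.   5. ] 3.6583
```

```bash
sed -i 's/H=np.array.*YAW=9.7/H=np.array([.5205,-.3265,.060]); YAW=9.9/' h.py
python3 - <<'E'
from h import *
s=robot.observe(); P=s["tool_pos"]
robot.line_to(list(P+[0,0,.13]),vel=.15)
g=H-h*.185
for z in(.15,.060):
    p=g.copy();p[2]=z;Q,o=tcp(p,15,YAW,.0646)
    if z>.1: robot.move_pose(Q,o)
    else: robot.line_to(Q,vel=.12,guard=15)
robot.pause(.2)
C=cam("wrist"); im=robot.grab_frame("wrist"); cv2.imwrite("pics/w2.png",im); np.save("w2.npy",np.r_[C[0],C[1],C[2],C[3].ravel(),C[4]])
S=robot.grab_frame("scene");cv2.imwrite("pics/s2.png",S[150:350,250:500].repeat(3,0).repeat(3,1)[:,:])
cv2.imwrite("pics/t2.png",robot.grab_frame("top"))
print([proj(C,H-h*.024+np.array([0,0,0])).round(1),proj(C,H+h*.024).round(1),proj(C,H-h*.041).round(1)],s["time"],robot.observe()["time"],robot.observe()["gripper_width"])
E
```

```text
[array([ 320.5, -102.7]), array([ 320.5, -240.2]), array([320.4, -55. ])] 3.6583 7.2417 0.019749962431049716
```

View pics/w2.png

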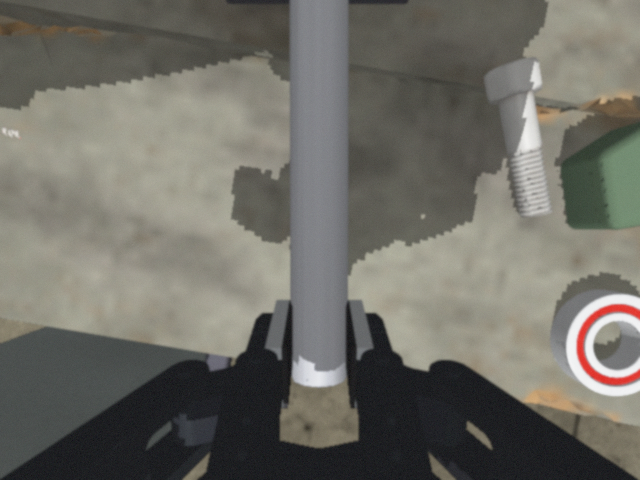

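View pics/s2.png

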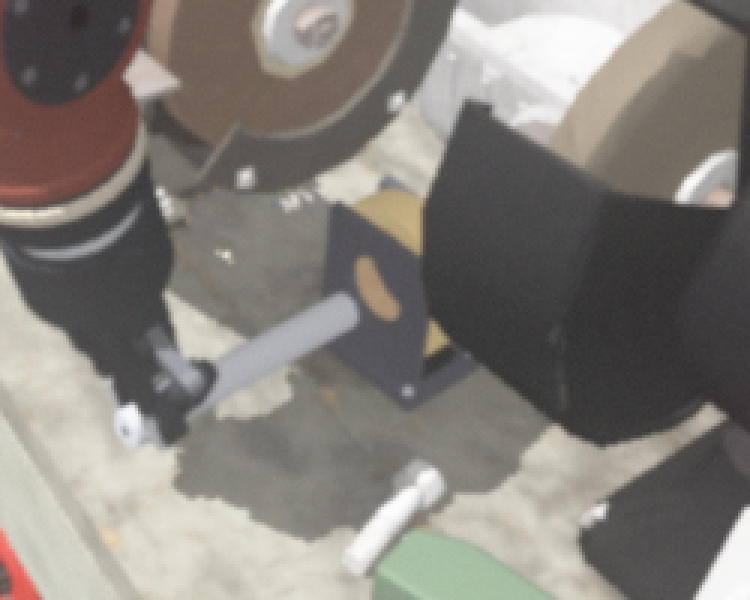

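Run:
```python
from h import *
C=cam("scene")
for n,p in(("near",H-h*.204),("tip",H-h*.0437),("mid",H-h*.12),("hole near",H-h*.024),("hole inner",H-h*.016)):
    print(n,((proj(C,p)-[250,150])*3).round(0), "z-10mm",((proj(C,p-[0,0,.01])-[250,150])*3).round(0))
print(robot.get_calibration("wrist")["tvec"])
```

```text
near [122. 430.] z-10mm [123. 443.]
tip [344. 304.] z-10mm [343. 317.]
mid [244. 361.] z-10mm [244. 374.]
hole near [369. 291.] z-10mm [367. 303.]
hole inner [379. 285.] z-10mm [377. 298.]
[-0.41021051  0.30185441  0.22459367]
```

The bar is level to about 3° and its end is in line with the near hole (tip at crop (345,310), predicted (344,304)). I'll raise it 3 mm and insert under guard.

Run:
```python
from h import *
for x,z in((-.185,.063),(-.12,.063),(-.067,.063)):
    p=H+h*x;p[2]=z;Q,o=tcp(p,15,YAW,.0646)
    hit=robot.line_to(Q,vel=.07,guard=8); s=robot.observe()
    print(hit,s["ft_force"].round(1),(s["tool_pos"]-Q).round(4),s["time"])
    if hit: break
S=robot.grab_frame("scene");cv2.imwrite("pics/s3.png",S[150:350,250:500].repeat(3,0).repeat(3,1))
```

```text
False [ 0.2 -0.4 -2.7] [ 0.0001 -0.0002  0.0004] 7.4917
False [-0.6 -0.2 -3.2] [-0.0002 -0.     -0.0001] 8.5667
False [ 0.3 -1.  -2.9] [-0.0002  0.     -0.0001] 9.475
```

View pics/s3.png

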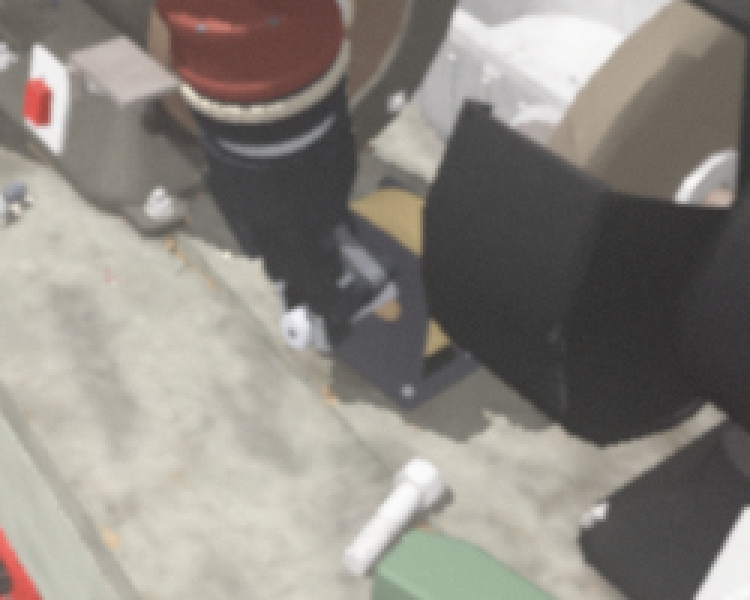

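No contact forces during insertion, and the bar is in (near end at crop (295,328)). Now I'll lower until it touches, release by opening a little, and back off.

Run:
```python
from h import *
p=H+h*-.067;p[2]=.047;Q,o=tcp(p,15,YAW,.0646)
print(robot.line_to(Q,vel=.03,guard=3)); s=robot.observe(); print(s["ft_force"].round(1),(s["tool_pos"]-Q).round(4),s["time"])
robot.set_gripper(.042); robot.pause(.3)
s=robot.observe(); print(s["gripper_width"],s["ft_force"].round(1))
cv2.imwrite("pics/w4.png",robot.grab_frame("wrist"))
```

```text
True
[ 0.5 -1.   3.3] [-0.0003 -0.      0.0012] 10.0083
0.042061829710049736 [-0.2  0.9 -0. ]
```

View pics/w4.png

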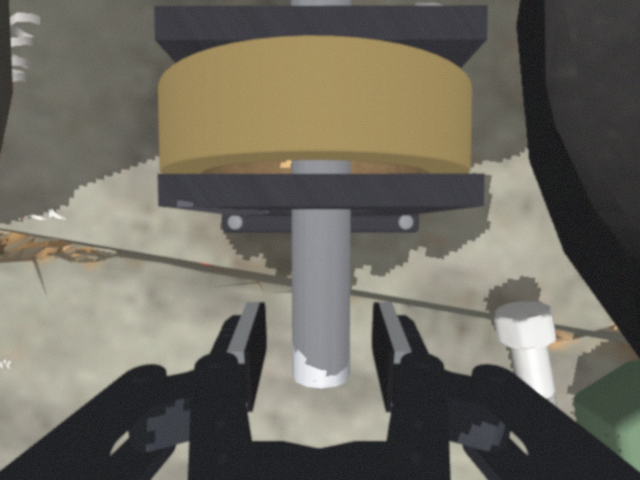

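The released bar lies through the near cheek, the roll and the far cheek (seen again at (320,2)), with its near end at (320,375) and both pads clear. I'll back off along the tool axis and check.

Run:
```python
from h import *
s=robot.observe(); z=Ro.from_euler("xyz",s["tcp_rot"],degrees=True).as_matrix()[:,2]
print(robot.line_to(list(s["tool_pos"]-z*.11),vel=.12,guard=8))
robot.line_to(list(robot.observe()["tool_pos"]+np.array([-.04,0,.08])),vel=.2)
robot.pause(.3); print(robot.observe()["time"])
C=cam("top"); T=robot.grab_frame("top"); S=robot.grab_frame("scene")
c=T[120:270,240:400]; a=cv2.resize(c,None,fx=2.5,fy=2.5); b=cv2.resize(S[190:340,300:460],None,fx=2.5,fy=2.5)
cv2.imwrite("pics/end.png",np.hstack([a,b]))
D=cam("scene")
for e in(-.08,.08): 
    p=H+h*e; p[2]=.049; print(e,((proj(C,p)-[240,120])*2.5).round(0),((proj(D,p)-[300,190])*2.5+[400,0]).round(0))
```

```text
False
12.6583
-0.08 [228. 282.] [522. 187.]
0.08 [188.  16.] [681.  97.]
```

View pics/end.png

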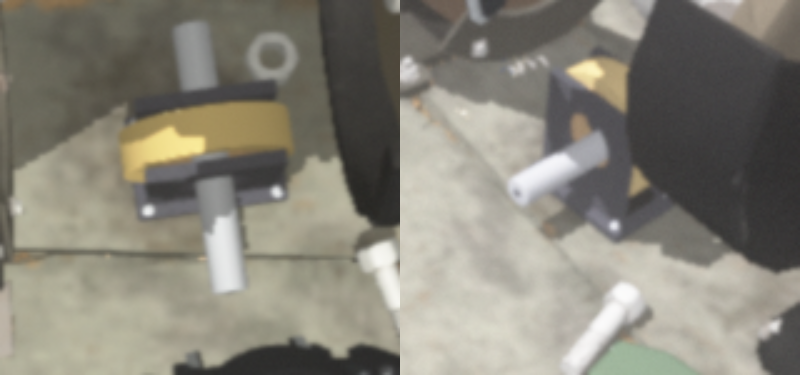

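Near end is at (229,291), ideal (228,282); far end is at (190,23), ideal (188,16). The bar is about 5 mm toward the robot, straight, and the roll is standing. Handing in.

```bash
python3 -c "
from plant import robot
robot.job_done(); print(robot.observe()['time'])"
```

```text
the job is handed in; nothing more can be done
the job is handed in; nothing more can be done
```

The axle is in the holder and the job is handed in. The clock read 12.7 s of the 45 s allowed at the last check before hand-in.

- **What I did:** I located the bar and holder from the top and wrist cameras. I gripped the bar near one end with the tool leaning 15° and turned it in line with the holes. I slid it through, lowered it until it touched, released it and backed clear.
- **Forces:** The force reading stayed below about 3.5 N throughout the insertion, and no guard tripped until the intended touch.
- **Final pictures:** The bar lies through both cheeks and the roll, aligned with the hole line to about 1°. It sits about 5 mm toward the robot from the middle (limit 25 mm). The roll is standing in its slot and the gripper is clear.
- **Checks that disagreed:** None failed. The holder yaw readings differed by about 1° (9.4–10.5°) between views, within the hole clearance. The resting bar's height I judged only from the touch and the scene picture, not measured separately.

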